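Hang the mug on the swing-out hook

ROBOT

A 6-joint arm with a two-finger parallel gripper is mounted at the origin on the work surface. World frame = base frame: x ahead of the robot, y to its left, z up, the work surface at z = 0. Lengths are in m, angles in degrees, forces in N, time in s.
With the tool pointing down it reaches from about 0.4 to 0.825 m from the base axis. Payload 7 kg.
Tool frame: the origin (TCP) lies midway between the tips of the shut fingers; the grasp point (between the pads) lies 19 mm behind it; z points along the fingers, y is the line along which they close (so a half turn about z gives the same grasp; the last joint's range is limited). The gripper opens to 88 mm and grips with 3 to 60 N. Pads are 19 mm wide; open, the fingers measure 130 mm over their backs; the gripper's body (78 mm by 193 mm) begins 47 mm behind the grasp point.
Start: joints at [16.507, 20.546, 0.682, 0, -70.136, -16.507], TCP at [0.675, -0, 0.227] pointing down, gripper open.
Joint ranges: [-176.03, 176.03], [-82.01, 121.73], [-58.28, 71.71], [-173.87, 95.51], [-174.79, -0.11], [-173.66, 173.66]. Speed limits (degrees/s): [136.94, 136.94, 172.46, 180, 180, 180].

INTERFACE

Orientations are given as [roll, pitch, yaw] about the fixed x, y, z axes, in that order (R = Rz(yaw) Ry(pitch) Rx(roll)).
In Python, from plant import get_state, optics, order gives the robot as it stands. The module is installed in compiled form; this text tells all that it offers.
- The arm moves only by the tool send_rows, never from a script. Its argument "moves" is a list of rows, each an object with "slide": the shift along the tool's x, y, z as a fraction of full scale, a list of three; "turn": the turn about the tool's z as a fraction of full scale; "gripper": the opening, from 0 (shut) to 1 (fully open). A call has exactly 5 rows; each row is the pose to reach, as a shift and turn from the pose commanded when the call began, along the tool's axes at that moment; what a row does not reach only later rows make up. Full scale, the value 1, is 150 mm for a shift and 90 degrees for a turn. A row lasts 1/12 s, in which the tool goes at most 41.7 mm and 7.16 degrees, less where a joint would pass 70% of its speed; a pose out of reach is approached as far as the arm can. A call with a number of a shift or a turn outside -1 to 1 is refused whole. A call with a gripper value outside its range is refused whole. The fingers move at their own pace and stop on an object; "newtons" is the grip in N (left out, the last holds). Time passes only in rows, so rows that repeat a pose let the fingers close, or fill a call up. It gives the time, the measured TCP pose, the force, the opening and the grip force at its end, in the units of the state.
- get_state(): the state, without advancing time (a new reading comes with each control period).
- optics.capture(name): name is "scene" or "side" or "wrist"; returns a dict with "img" (420x560x3 uint8, red, green, blue), "intrinsics" (3x3 intrinsics, pixels), "origin" and "attitude" of the camera in the world. Camera axes: x right, y down, z forward; pixel columns grow to the right and rows downward; lengths in m; the calibration is good to about 2 mm. A picture is of the moment at which its call begins. There is no depth.
- order.close_job(): hands the job in; it is judged then, once.
Trained networks look in the newest picture that a camera, given by its name, has taken for a name from the list of things; names that differ only in an ending like _2 or _b are one class to them, and where a whole thing is asked for, a point or a joint stands for the part that bears it (a point fixed in the world has none). Each returns a list of dicts, best first, with "p" (0 to 1); they miss things now and then, are a little off and sometimes report something else, mostly with a low value. They report only what shows in the picture. A call takes as long as a camera call.
- optics.look_for(camera, name): "location" ([x, y, z] in m, in world coordinates, good to about 4 mm: the middle of the surface that is visible of it).
The state is a dict: "time_s": time; "joints": joint angles; "qd": joint speeds; "joint_torque": joint torques, N m; "tcp_pos": TCP position; "eef_rot": TCP orientation; "contact_force": force on the tool from outside, world axes, zero at the start; "moment": the same for the moment, N m; "gripper_width": finger opening in m; "gripper_force": force on a finger pad.
Only numpy, scipy, OpenCV 4.12 (cv2) and the standard library are available. Lean on these libraries where they do the work, as an engineer would, in place of code of your own. Each camera call takes 0.05 s, during which the arm holds its last target. There are 200 camera calls.

TASK

The thin steel hook arm on the corner shelf is folded back along the shelf: swing it fully out, until it points straight away from the shelf's front. Then hang the steel mug by its handle on the upper bar, the one with the upturned tip, and leave it hanging there at rest, with the arm still out. Leave the jug, the glass, the tea tin and the orange bin with its closed front as they are.

Things in the scene. Friction and masses are not known exactly. Their poses are not given: they have to be found in the camera images.
- mug: Plain steel mug, upright on the counter: cylinder 62 mm across, 100 mm tall, open top, wall 3 mm, about 0.16 kg. Origin at the centre of its underside, z up its axis. One D-shaped handle of 8 mm round bar on its +y side, in its y-z plane, reaching to y = 74 mm, from z = 30 to 91 mm. Hung and let go, it tilts some 15 degrees until its wall leans on the hook arm's lower bar
- mug_loop (a point): Centre of the opening of the mug's handle, at (0, 49, 61) mm in the mug's frame; axes as the mug's. The opening runs from y = 31 to 66 mm and from z = 38 to 83 mm of the mug
- stand: Fixed steel post 12 mm thick on a 34 x 60 mm foot, near the front edge of the grey plastic corner shelf. Origin under the foot, on the shelf top, 60 mm above the counter. z up, -x straight away from the shelf's front (roughly to the robot), +y along the front. The hook arm turns on the post's axis, its upper bar 155 mm above this origin; the post ends 6 mm above the bar's centre
- swing_hook (a joint): Swing angle of the hook arm about the post's vertical axis, rad. 0: folded, pointing along the stand's +y (starts at 0 to 0.45); grows anticlockwise seen from above to its stop at 1.57: fully out, along the stand's -x. Stiff hinge: stays where it is left, needs about 1 N near the tip to move. It has two bars, one above the other (see hook_seat)
- hook_seat (a point): Centre of the arm's upper bar at the bottom of its 4 mm dip, 75 mm out from the post's axis, 151 mm above the stand's origin; turns with the arm: y outwards along it, z up. Upper bar: level, round, 8 mm thick, 100 mm long from the post's axis, its last 8 mm turned up to a tip 18 mm above the bar's centre. Lower bar: straight, 8 mm, 96 mm long, 62 mm below the upper; the mug's wall leans on it
- shelf: Fixed low corner shelf of grey plastic, 220 (x) x 440 (y) mm, top 60 mm above the counter, 35 mm upstands on its back (+x) and left (+y) edges. Origin on the counter 120 mm behind its front edge, midway along; its front faces -x
- jug: White ceramic jug on the shelf, 96 mm across, 145 mm tall, with a handle: leave alone. Origin under its centre
- tumbler: Short glass tumbler without handle, 68 mm across, 80 mm tall, on the shelf: leave alone. Origin under its centre
- tin: Round aluminium tea tin with lid, 71 mm across, 98 mm tall, on the shelf: leave alone. Origin under its centre
- bin: Fixed orange plastic bin, 100 x 110 x 100 mm tall, on the shelf's left end. Origin under its centre; its front faces -x
- bin_front (a joint): Tilt of the bin's hinged front, rad: 0 closed, grows as it tilts out to 0.7. Leave closed

How it is judged:
By the outcome, as a careful person would: the job done as asked, in the order asked, and still so for the second after the job is handed in, with the robot touching nothing.
It also fails if it takes over 58 s, if anything falls off the work surface, if the arm or the gripper's body presses on something with over 40 N, if the wrist force passes 120 N, or if a joint passes its speed limit or range.

## Working session

There is one attempt and no reset: what is moved stays moved. The work goes in short steps, Python scripts to look and compute and a tool call to move; the robot and the scene stay as the last step left them, time stands still between calls to the robot, and variables do not carry over. Pictures are saved under pics/ and viewed, at most 13 in all, crops included, and the job is handed in when it is done.

Besides the shell and the picture viewer there is one more tool, called after "Request:" as name(argument=value, ...), one argument or row to a line, values as JSON. send_rows: Moves the arm, as the interface text tells. Shift numbers are shares of 150 mm and turn numbers shares of 90 degrees, none past 1 either way. Its arguments: {"type":"object","properties":{"moves":{"type":"array"},"newtons":{"type":"number"}},"required":["moves"]}

```bash
mkdir -p pics; cat > h.py <<'E'
import numpy as np,cv2
from plant import get_state,optics,order
from scipy.spatial.transform import Rotation as R
def proj(c,p):
    A=np.array(c["attitude"]); 
    if A.shape!=(3,3): A=R.from_euler('xyz',A,degrees=True).as_matrix()
    q=A.T@(np.array(p)-c["origin"]); u=np.array(c["intrinsics"])@q; return u[:2]/u[2]
def ray(c,uv):
    A=np.array(c["attitude"])
    if A.shape!=(3,3): A=R.from_euler('xyz',A,degrees=True).as_matrix()
    d=A@np.linalg.inv(np.array(c["intrinsics"]))@[uv[0],uv[1],1.]; return np.array(c["origin"]),d/np.linalg.norm(d)
def onplane(c,uv,z):
    o,d=ray(c,uv); return o+d*(z-o[2])/d[2]
def save(c,n): cv2.imwrite('pics/'+n+'.png',c["img"][:,:,::-1])
E
python3 - <<'E'
from h import *
s=get_state(); print(s)
cs={}
for n in("scene","side"):
    c=optics.capture(n); cs[n]=c; print(n,c["origin"],np.round(c["attitude"],3),np.round(c["intrinsics"],1).tolist())
    for k in("mug","mug_loop","stand","swing_hook","hook_seat","shelf","jug","tumbler","tin","bin"):
        r=optics.look_for(n,k); print(k,[(np.round(x["location"],3).tolist(),round(x["p"],2),proj(c,x["location"]).round().tolist()) for x in r[:2]])
cv2.imwrite('pics/a.png',np.hstack([cs["scene"]["img"],cs["side"]["img"]])[:,:,::-1][:, :]) 
save(cs["scene"],"scene0");save(cs["side"],"side0")
E
```

```text
{'time_s': 0.0, 'joints': array([ 1.65066032e+01,  2.05902146e+01,  6.32242971e-01, -1.97652831e-02,
       -7.01334572e+01, -1.65057088e+01]), 'qd': array([-0.04982927, -0.01244175,  0.00825996, -0.0144966 ,  0.01877374,
       -0.02571922]), 'joint_torque': array([-8.00930356e-04, -5.82726967e+01,  2.93058443e+01,  6.99745238e+00,
        6.93249181e-03, -2.06530804e-04]), 'tcp_pos': array([ 6.74511505e-01, -3.25266859e-05,  2.25625931e-01]), 'eef_rot': array([ 1.79907059e+02, -8.16355984e-03, -9.00058306e+01]), 'contact_force': array([-0.64953962, -0.91802726, -0.3724645 ]), 'moment': array([ 0.0153042 , -0.01920702,  0.01955256]), 'gripper_force': 0.0, 'gripper_width': 0.08773814731185055}
scene [1.12806619 0.00304102 0.74775279] [-137.77     0.207   90.686] [[385.4, 0.0, 279.8], [0.0, 385.4, 211.8], [0.0, 0.0, 1.0]]
mug [([0.422, -0.284, 0.064], 0.92, [172.0, 186.0])]
mug_loop [([0.424, -0.282, 0.071], 0.56, [172.0, 185.0])]
stand [([0.597, 0.058, 0.156], 0.76, [311.0, 214.0])]
swing_hook [([0.597, 0.077, 0.216], 0.74, [322.0, 194.0])]
hook_seat [([0.597, 0.078, 0.212], 0.63, [3
[... 349 characters left out ...]
[0.0, 0.0, 1.0]]
mug [([0.427, -0.288, 0.07], 0.65, [133.0, 263.0]), ([0.607, 0.005, 0.167], 0.49, [310.0, 213.0])]
mug_loop [([0.422, -0.29, 0.064], 0.7, [131.0, 264.0])]
stand [([0.609, 0.004, 0.17], 0.67, [310.0, 213.0])]
swing_hook [([0.599, 0.056, 0.157], 0.5, [326.0, 206.0])]
hook_seat [([0.598, 0.057, 0.158], 0.54, [327.0, 205.0])]
shelf [([0.759, -0.049, 0.058], 0.98, [340.0, 316.0])]
jug [([0.719, -0.115, 0.158], 0.92, [299.0, 280.0])]
tumbler [([0.706, -0.0, 0.116], 0.65, [342.0, 264.0]), ([0.422, -0.292, 0.066], 0.56, [130.0, 264.0])]
tin [([0.743, 0.065, 0.138], 0.71, [384.0, 251.0]), ([0.76, -0.05, 0.062], 0.3, [340.0, 315.0])]
bin [([0.758, 0.174, 0.156], 0.63, [430.0, 224.0])]
```

View pics/scene0.png

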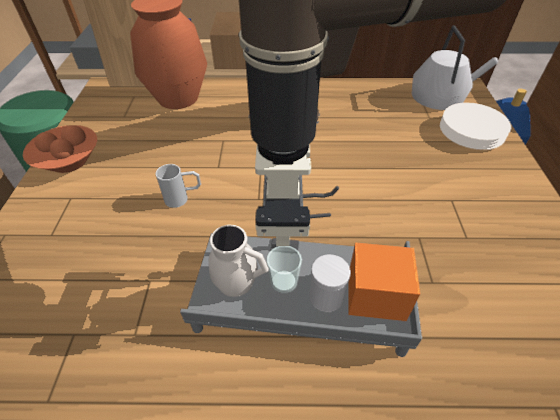

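View pics/side0.png

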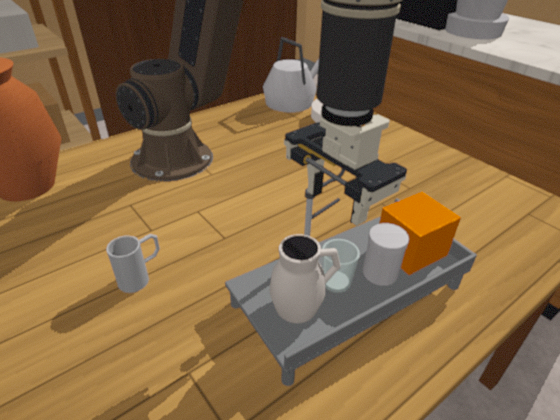

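The scene picture shows the mug at about (172,186) with its handle to the right (world +y). The hook arm is at about (335,190), and the gripper hides the post. In the side picture the post is at about (308,210). I'll move the gripper away first to get a clear view.

Request:
send_rows(
  moves=[
    {"slide": [0.2,0,-0.25],"turn": 0,"gripper": 1},
    {"slide": [0.4,0.2,-0.5],"turn": 0,"gripper": 0.5},
    {"slide": [0.6,0.4,-0.7],"turn": 0,"gripper": 0},
    {"slide": [0.8,0.6,-0.8],"turn": 0,"gripper": 0},
    {"slide": [0.8,0.7,-0.8],"turn": 0,"gripper": 0},
  ],
)

```text
time_s: 1.52
tcp_pos: [0.5719, -0.1204, 0.3474]
eef_rot: [-179.9, -0.0, -90.0]
contact_force: [-0.2, -0.7, 0.8]
gripper_width: 0.0665
gripper_force: 0.0
```

```bash
python3 - <<'E'
from h import *
print(get_state()["tcp_pos"])
for n in("scene","side","wrist"):
    c=optics.capture(n)
    if n=="wrist": print(c["origin"],np.round(c["attitude"],3))
    for k in("mug","stand","swing_hook","hook_seat","tin","tumbler","jug"):
        r=optics.look_for(n,k); print(n,k,[(np.round(x["location"],3).tolist(),round(x["p"],2)) for x in r[:1]])
    save(c,n+"1")
a=cv2.imread('pics/scene1.png')[130:310,140:440];b=cv2.imread('pics/side1.png')[130:330,80:480]
a=cv2.resize(a,(480,288),interpolation=cv2.INTER_CUBIC); b=cv2.resize(b,(600,300),interpolation=cv2.INTER_CUBIC)
a=cv2.copyMakeBorder(a,0,0,0,120,cv2.BORDER_CONSTANT); cv2.imwrite('pics/c1.png',np.vstack([a,b]))
E
```

```text
[ 0.57189144 -0.12040201  0.34735095]
scene mug [([0.42, -0.283, 0.07], 0.88)]
scene stand [([0.604, 0.009, 0.158], 0.63)]
scene swing_hook [([0.601, 0.058, 0.214], 0.68)]
scene hook_seat [([0.602, 0.06, 0.217], 0.74)]
scene tin [([0.756, 0.084, 0.16], 0.88)]
scene tumbler [([0.686, 0.003, 0.116], 0.83)]
scene jug [([0.726, -0.091, 0.162], 0.81)]
side mug [([0.426, -0.289, 0.07], 0.86)]
side stand [([0.607, 0.006, 0.193], 0.61)]
side swing_hook [([0.6, 0.057, 0.214], 0.79)]
side hook_seat [([0.596, 0.06, 0.214], 0.56)]
side tin [([0.745, 0.071, 0.139], 0.9)]
side tumbler [([0.704, 0.001, 0.119], 0.92)]
side jug [([0.72, -0.113, 0.158], 0.84)]
[ 0.5733563  -0.18934722  0.50443936] [ 1.64666e+02 -6.90000e-02  1.79982e+02]
wrist mug [([0.395, -0.288, 0.062], 0.63)]
wrist stand [([0.593, -0.018, 0.065], 0.41)]
wrist swing_hook []
wrist hook_seat []
wrist tin []
wrist tumbler []
wrist jug [([0.686, -0.11, 0.202], 0.94)]
```

View pics/c1.png

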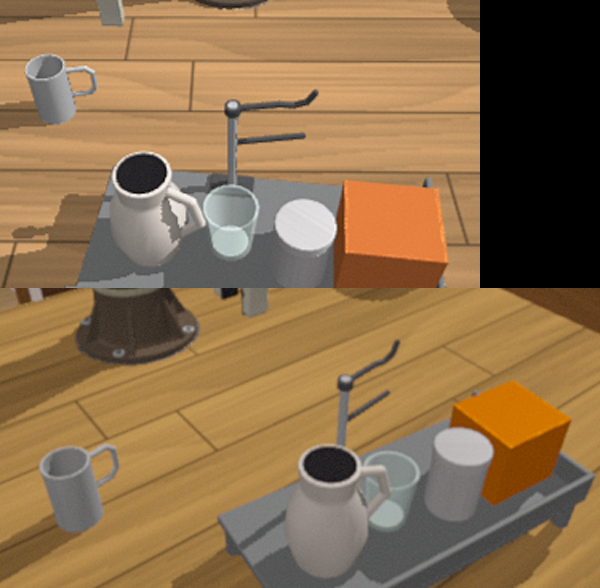

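```bash
cat > g.py <<'E'
from h import *
from scipy.optimize import least_squares
def tri(cs,uvs):
    f=lambda p:np.concatenate([proj(c,p)-u for c,u in zip(cs,uvs)])
    r=least_squares(f,[.55,0,.2]); return r.x.round(4),np.round(r.fun,1)
E
python3 - <<'E'
from g import *
S=optics.capture("scene");D=optics.capture("side")
sc=lambda x,y:(x/1.6+140,y/1.6+130)
sd=lambda x,y:(x/1.5+80,(y-288)/1.5+130)
for n,a,b,z in(("post",sc(232,105),sd(344,380),.221),("bend",sc(303,103),sd(388,357),.215),("tip",sc(315,94),sd(397,343),.233),
 ("lowtip",sc(303,135.5),sd(388,393),.153),("rim",sc(46,62),sd(68,465),.1),("hnd_tip",sc(95,80),sd(117,463),.06),("bincorner",sc(343,182),sd(0,0),.16),("shelfFL",sc(110,171),sd(220,520),.06)):
    print(n,tri([S,D],[a,b]),onplane(S,a,z).round(4),onplane(D,b,z).round(4))
E
```

```text
post (array([0.6013, 0.0049, 0.2144]), array([-0. , -0.1,  0. ,  0.1])) [0.608  0.0049 0.221 ] [ 0.608  -0.0015  0.221 ]
bend (array([0.589 , 0.0926, 0.2068]), array([-0. , -0.3,  0.1,  0.3])) [0.598  0.0912 0.215 ] [0.5968 0.0835 0.215 ]
tip (array([0.59  , 0.1055, 0.2237]), array([-0. , -0.4,  0.2,  0.3])) [0.6006 0.1037 0.233 ] [0.5992 0.0945 0.233 ]
lowtip (array([0.5917, 0.0978, 0.1488]), array([-0., -0.,  0.,  0.])) [0.5955 0.0971 0.153 ] [0.5956 0.0933 0.153 ]
rim (array([ 0.4005, -0.2885,  0.0954]), array([ 0.2,  2.7, -0.9, -1.8])) [ 0.3956 -0.289   0.1   ] [ 0.412  -0.2903  0.1   ]
hnd_tip (array([ 0.386 , -0.2208,  0.0485]), array([ 0.1,  1.2, -0.4, -0.8])) [ 0.3937 -0.2179  0.06  ] [ 0.4018 -0.2252  0.06  ]
bincorner (array([-0.7045,  0.2144, -0.1209]), array([ -25.9, -190.8,   67.7,  164.7])) [0.676  0.1382 0.16  ] [-4.5983  1.2341  0.16  ]
shelfFL (array([ 0.578 , -0.1686,  0.0585]), array([-0. , -1.1,  0.4,  0.8])) [ 0.5824 -0.1678  0.06  ] [ 0.5771 -0.1689  0.06  ]
```

The arm is at about 7°, with the post near (0.605, 0.002). I'll go behind the arm with closed fingers.

Request:
send_rows(
  moves=[
    {"slide": [-0.2,-0.12,0],"turn": 0,"gripper": 0},
    {"slide": [-0.42,-0.26,0],"turn": 0,"gripper": 0},
    {"slide": [-0.65,-0.4,0.1],"turn": 0,"gripper": 0},
    {"slide": [-0.85,-0.5,0.2],"turn": 0,"gripper": 0},
    {"slide": [-0.933,-0.567,0.247],"turn": 0,"gripper": 0},
  ],
)

```text
time_s: 3.23
tcp_pos: [0.6575, 0.0246, 0.306]
eef_rot: [179.9, 0.0, -89.9]
contact_force: [-0.7, -0.6, -1.9]
gripper_width: 0.0006
gripper_force: 0.0
```

Request:
send_rows(
  moves=[
    {"slide": [-0.25,0,0],"turn": 0,"gripper": 0},
    {"slide": [-0.4,0,0.2],"turn": 0,"gripper": 0},
    {"slide": [-0.4,0,0.45],"turn": 0,"gripper": 0},
    {"slide": [-0.4,0,0.7],"turn": 0,"gripper": 0},
    {"slide": [-0.4,0,0.8],"turn": 0,"gripper": 0},
  ],
)

```text
time_s: 3.65
tcp_pos: [0.6542, 0.0811, 0.1831]
eef_rot: [179.6, -0.1, -90.0]
contact_force: [-0.8, 0.5, -0.2]
gripper_width: 0.0008
gripper_force: 0.0
```

```bash
python3 - <<'E'
from h import *
s=get_state();print(s["tcp_pos"],s["contact_force"],s["gripper_width"])
P=np.array([.605,.002]);c0=np.array([.655,.08])
for t in (7,20,35,50,65,80,90,92):
    a=np.radians(t);d=.021*np.cos(a)+.011*np.sin(a)+.004
    p=P+.075*np.array([-np.sin(a),np.cos(a)])+d*np.array([np.cos(a),np.sin(a)])
    q=p-c0; print(t,p.round(3),(-q[1]/.15).round(3),(-q[0]/.15).round(3))
c=optics.capture("scene");e=optics.capture("side")
save(c,"s2");cv2.imwrite('pics/c2.png',np.hstack([cv2.resize(x["img"][140:290,230:410],None,fx=2.2,fy=2.2,interpolation=2)for x in(c,e)])[:,:,::-1])
E
```

```text
[0.65421038 0.08112486 0.18305243] [-0.81010336  0.53202328 -0.23669526] 0.0007643934794001354
7 [0.622 0.08 ] 0.002 0.221
20 [0.605 0.082] -0.013 0.332
35 [0.585 0.079] 0.005 0.47
50 [0.564 0.07 ] 0.066 0.605
65 [0.547 0.054] 0.171 0.722
80 [0.534 0.033] 0.312 0.804
90 [0.53  0.017] 0.42 0.833
92 [0.53  0.014] 0.442 0.836
```

View pics/c2.png

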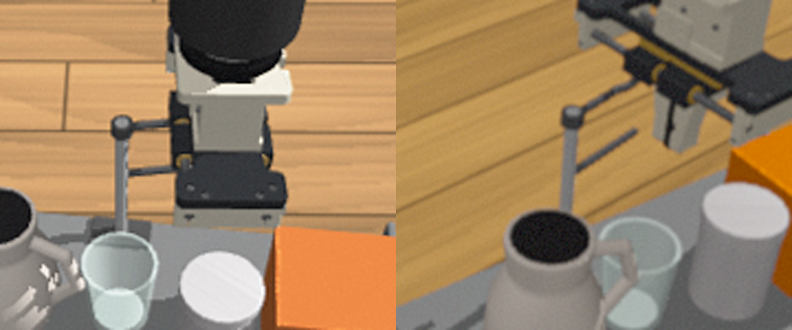

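The finger sits behind the hook arm, clear of the tin and the bin. Next I sweep it along the arc.

Request:
send_rows(
  moves=[
    {"slide": [0,0.16,0],"turn": 0,"gripper": 0},
    {"slide": [0,0.28,0],"turn": 0,"gripper": 0},
    {"slide": [0,0.38,0],"turn": 0,"gripper": 0},
    {"slide": [0.01,0.47,0],"turn": 0,"gripper": 0},
    {"slide": [0.05,0.56,0],"turn": 0,"gripper": 0},
  ],
)

```text
time_s: 4.17
tcp_pos: [0.5741, 0.074, 0.1915]
eef_rot: [-179.7, 0.1, -90.0]
contact_force: [1.6, -0.5, -0.0]
gripper_width: 0.0005
gripper_force: 0.6
```

Request:
send_rows(
  moves=[
    {"slide": [0.02,0.05,0],"turn": 0,"gripper": 0},
    {"slide": [0.07,0.11,0],"turn": 0,"gripper": 0},
    {"slide": [0.12,0.16,0],"turn": 0,"gripper": 0},
    {"slide": [0.19,0.21,0],"turn": 0,"gripper": 0},
    {"slide": [0.26,0.244,0],"turn": 0,"gripper": 0},
  ],
)

```text
time_s: 4.58
tcp_pos: [0.5358, 0.0336, 0.189]
eef_rot: [-180.0, 0.0, -90.0]
contact_force: [1.6, 1.2, -0.8]
gripper_width: 0.0003
gripper_force: 0.4
```

Request:
send_rows(
  moves=[
    {"slide": [0.03,0.01,0],"turn": 0,"gripper": 0},
    {"slide": [0.06,0.02,0],"turn": 0,"gripper": 0},
    {"slide": [0.09,0.03,0],"turn": 0,"gripper": 0},
    {"slide": [0.11,0.03,0],"turn": 0,"gripper": 0},
    {"slide": [0.13,0.03,0],"turn": 0,"gripper": 0},
  ],
)

```text
time_s: 5.0
tcp_pos: [0.5345, 0.0261, 0.1892]
eef_rot: [-179.6, 1.1, -90.1]
contact_force: [-12.1, 70.2, 10.1]
gripper_width: 0.0007
gripper_force: 32.8
```

The force rose sharply, so the stop is reached. Backing off.

Request:
send_rows(
  moves=[
    {"slide": [-0.1,0,0],"turn": 0,"gripper": 0},
    {"slide": [-0.3,0,0],"turn": 0,"gripper": 0},
    {"slide": [-0.5,0,-0.15],"turn": 0,"gripper": 0},
    {"slide": [-0.6,0,-0.4],"turn": 0,"gripper": 0.5},
    {"slide": [-0.6,0,-0.7],"turn": 0,"gripper": 1},
  ],
)

```text
time_s: 5.42
tcp_pos: [0.5309, 0.1067, 0.2895]
eef_rot: [179.7, -0.1, -89.9]
contact_force: [0.9, 0.4, 0.3]
gripper_width: 0.0088
gripper_force: 0.0
```

```bash
python3 - <<'E'
from h import *
s=get_state();print(s["tcp_pos"],s["contact_force"],s["gripper_width"])
c=optics.capture("scene");e=optics.capture("side")
for n in("scene","side"):
  for k in("swing_hook","mug","stand"): print(n,k,[np.round(x["location"],3) for x in optics.look_for(n,k)[:1]])
cv2.imwrite('pics/c3.png',np.hstack([cv2.resize(x["img"][130:260,230:360],None,fx=3,fy=3,interpolation=2)for x in(c,e)])[:,:,::-1])
E
```

```text
[0.53088623 0.10665463 0.28952767] [0.91783375 0.40565334 0.30208098] 0.008794267189228162
scene swing_hook [array([0.538, 0.013, 0.22 ])]
scene mug [array([ 0.42 , -0.282,  0.067])]
scene stand [array([0.608, 0.006, 0.157])]
side swing_hook [array([0.548, 0.009, 0.216])]
side mug [array([ 0.427, -0.287,  0.068])]
side stand [array([ 0.426, -0.288,  0.069])]
```

View pics/c3.png

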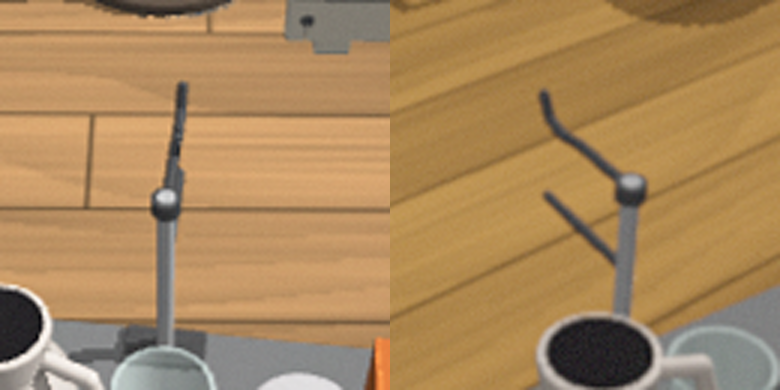

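```bash
python3 - <<'E'
from g import *
S=optics.capture("scene");D=optics.capture("side")
f=lambda x,y:(x/3+230,y/3+130)
g=lambda x,y:((x-390)/3+230,y/3+130)
for n,a,b,z in(("post",f(166,203),g(630,187),.221),("tip",f(182,86),g(544,94),.233)):
    print(n,tri([S,D],[a,b]),onplane(S,a,z).round(4),onplane(D,b,z).round(4))
print('bend side',onplane(D,g(556,126),.215),'lowtip side',onplane(D,g(548,195),.153), 'post low side',onplane(D,g(627,262),.153))
sc=lambda x,y:(x/1.6+140,y/1.6+130)
a=onplane(S,sc(110,171),.06);b=onplane(S,sc(343,184),.06);print(a,b,np.degrees(np.arctan2(-(b-a)[0],(b-a)[1])))
a=onplane(S,f(209,332),.06);b=onplane(S,f(372,345),.06);print(a,b,np.degrees(np.arctan2(-(b-a)[0],(b-a)[1])))
# mug: segment view by proj cylinder
from scipy.optimize import least_squares
E
python3 - <<'E'
import cv2,numpy as np
a=cv2.imread('pics/scene1.png')[150:215,145:215];b=cv2.imread('pics/side1.png')[220:300,95:175]
a=cv2.resize(a,(560,520),interpolation=2)[:, :400] if 0 else cv2.resize(a,(385,358),interpolation=2)
b=cv2.resize(b,(400,400),interpolation=2)
a=cv2.copyMakeBorder(a,0,42,0,0,cv2.BORDER_CONSTANT)
cv2.imwrite('pics/mug.png',np.hstack([a,b]))
E
```

```text
post (array([0.6032, 0.0056, 0.2121]), array([-0. , -0.6,  0.3,  0.5])) [0.6135 0.0056 0.221 ] [ 0.6111 -0.0026  0.221 ]
tip (array([0.5041, 0.0164, 0.2265]), array([-0. , -0.3,  0.1,  0.2])) [0.5128 0.0162 0.233 ] [0.5118 0.01   0.233 ]
bend side [0.52431825 0.01031475 0.215     ] lowtip side [0.51378038 0.01345001 0.153     ] post low side [0.60196467 0.00809103 0.153     ]
[ 0.58241741 -0.16775824  0.06      ] [0.60256373 0.16083776 0.06      ] -3.5084305875760067
[0.59144315 0.03898247 0.06      ] [0.60257145 0.16000112 0.06      ] -5.253871787262088
```

View pics/mug.png

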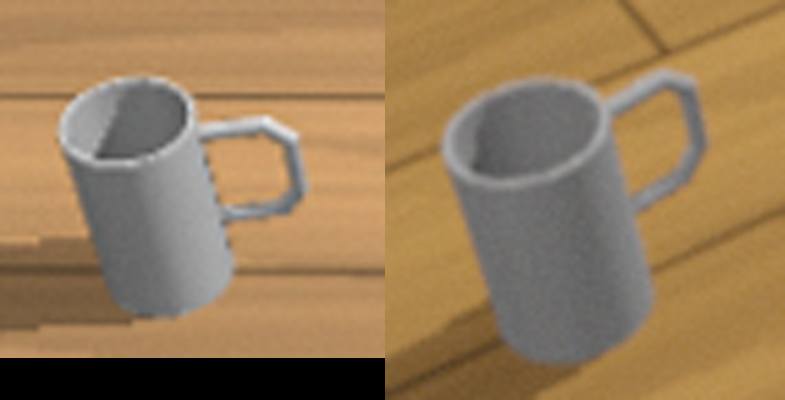

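```bash
python3 - <<'E'
from g import *
S=optics.capture("scene");D=optics.capture("side")
m=lambda x,y:np.array([x/5.5+145,y/5.5+150]); n=lambda x,y:np.array([x/5+95,y/5+220])
ob=[(S,(0,0,.1),m(127,121)),(D,(0,0,.1),n(142,133)),(S,(0,.070,.06),m(295.5,163)),(D,(0,.070,.06),n(311,115)),(S,(0,0,0),m(170,277)),(D,(0,0,0),n(188,314))]
def P(p,l):
    c,s=np.cos(p[2]),np.sin(p[2]); return [p[0]+c*l[0]-s*l[1],p[1]+s*l[0]+c*l[1],l[2]]
f=lambda p:np.concatenate([proj(c,P(p,l))-u for c,l,u in ob])
r=least_squares(f,[.42,-.28,0]);print(r.x[:2].round(4),np.degrees(r.x[2]).round(1),r.fun.round(1))
for c,s in((S,0),(D,1)):
    q=least_squares(lambda p:np.concatenate([proj(c_,P(p,l))-u for c_,l,u in ob[s::2]]),r.x);print(q.x[:2].round(4),np.degrees(q.x[2]).round(1),q.fun.round(1))
E
```

```text
[ 0.4061 -0.291 ] 11.9 [-1.  -0.5  0.4 -0.1 -1.  -0.2 -0.1  0.5 -0.7 -1.1  1.7 -0.7]
[ 0.409  -0.2881] 13.7 [-0.1  0.3 -0.1  0.   0.2 -0.3]
[ 0.4054 -0.2922] 11.2 [-0.4 -0.  -0.6  0.8  0.9 -0.6]
```

Request:
send_rows(
  moves=[
    {"slide": [0.2,0,0],"turn": 0,"gripper": 1},
    {"slide": [0.47,0.1,0],"turn": 0,"gripper": 1},
    {"slide": [0.74,0.2,0],"turn": 0,"gripper": 1},
    {"slide": [1,0.3,0],"turn": 0,"gripper": 1},
    {"slide": [1,0.3,0],"turn": 0,"gripper": 1},
  ],
)

```text
time_s: 6.43
tcp_pos: [0.4842, -0.0492, 0.2906]
eef_rot: [180.0, -0.0, -90.2]
contact_force: [0.1, 0.5, -0.7]
gripper_width: 0.0861
gripper_force: 0.0
```

Request:
send_rows(
  moves=[
    {"slide": [0.22,0.12,0],"turn": 0,"gripper": 1},
    {"slide": [0.45,0.25,0],"turn": 0,"gripper": 1},
    {"slide": [0.7,0.38,0],"turn": 0,"gripper": 1},
    {"slide": [0.9,0.48,0],"turn": 0,"gripper": 1},
    {"slide": [1,0.52,0],"turn": 0,"gripper": 1},
  ],
)

```text
time_s: 6.85
tcp_pos: [0.4066, -0.1973, 0.2906]
eef_rot: [180.0, -0.0, -90.1]
contact_force: [-0.5, 0.1, -0.0]
gripper_width: 0.0872
gripper_force: 0.0
```

Request:
send_rows(
  moves=[
    {"slide": [0.2,0,0.1],"turn": -0.05,"gripper": 1},
    {"slide": [0.4,0,0.25],"turn": -0.1,"gripper": 1},
    {"slide": [0.55,0,0.45],"turn": -0.133,"gripper": 1},
    {"slide": [0.627,0,0.6],"turn": -0.133,"gripper": 1},
    {"slide": [0.627,0,0.633],"turn": -0.133,"gripper": 1},
  ],
)

```text
time_s: 7.27
tcp_pos: [0.4063, -0.29, 0.1911]
eef_rot: [179.7, 0.2, -78.2]
contact_force: [-0.2, -0.1, -0.6]
gripper_width: 0.0878
gripper_force: 0.0
```

```bash
python3 - <<'E'
from h import *
s=get_state();print(s["tcp_pos"],s["eef_rot"],s["gripper_width"])
for n in("scene","side","wrist"):
    c=optics.capture(n); print([(np.round(x["location"],3),x["p"]) for x in optics.look_for(n,"mug")[:1]])
save(c,"w4")
pts={'c':(.407,-.290,.1)}
for a in range(0,360,30):
    p=np.array([.407+.031*np.cos(np.radians(a)),-.290+.031*np.sin(np.radians(a)),.1]); u=proj(c,p).round().astype(int); cv2.circle(c["img"],tuple(int(v) for v in u),2,(255,0,0),-1)
b=np.radians(12+90)
for z in(.034,.087):
    u=proj(c,[.407+.07*np.cos(b),-.290+.07*np.sin(b),z]).round().astype(int); cv2.circle(c["img"],tuple(int(v) for v in u),2,(0,255,0),-1)
save(c,"w4b")
E
```

```text
[ 0.40633955 -0.29000708  0.1910582 ] [179.67312718   0.20746525 -78.20111348] 0.08776204594023117
[(array([ 0.419, -0.285,  0.068]), 0.9)]
[(array([ 0.423, -0.288,  0.069]), 0.66)]
[(array([ 0.403, -0.279,  0.057]), 0.6)]
```

View pics/w4b.png

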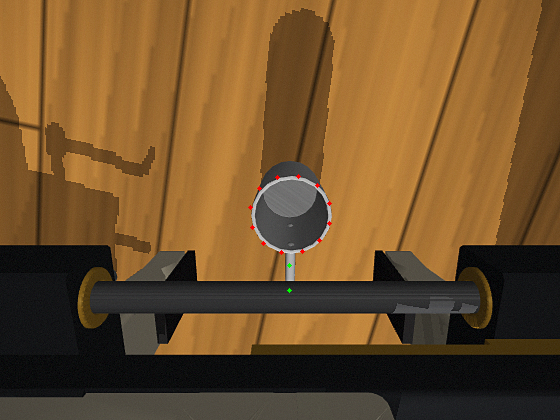

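The wrist picture shows the mug rim at (292,213) with the handle pointing straight down the picture. The predicted points match to about 1 mm. I'll descend and grip.

Request:
send_rows(
  moves=[
    {"slide": [0,0,0.2],"turn": 0,"gripper": 1},
    {"slide": [0,0,0.45],"turn": 0,"gripper": 1},
    {"slide": [0,0,0.7],"turn": 0,"gripper": 1},
    {"slide": [0,0,0.88],"turn": 0,"gripper": 1},
    {"slide": [0,0,0.953],"turn": 0,"gripper": 1},
  ],
)

```text
time_s: 7.98
tcp_pos: [0.4077, -0.2878, 0.0502]
eef_rot: [179.9, 0.1, -78.0]
contact_force: [-0.3, 1.0, -0.4]
gripper_width: 0.0878
gripper_force: 0.0
```

Request:
send_rows(
  moves=[
    {"slide": [0,0,0],"turn": 0,"gripper": 0.65},
    {"slide": [0,0,0],"turn": 0,"gripper": 0.65},
    {"slide": [0,0,0],"turn": 0,"gripper": 0.6},
    {"slide": [0,0,0],"turn": 0,"gripper": 0.6},
    {"slide": [0,0,0],"turn": 0,"gripper": 0.6},
  ],
  newtons=20,
)

```text
time_s: 8.4
tcp_pos: [0.4096, -0.2891, 0.0539]
eef_rot: [-179.9, -0.1, -78.0]
contact_force: [-1.5, 0.6, 9.5]
gripper_width: 0.0605
gripper_force: 20.0
```

Request:
send_rows(
  moves=[
    {"slide": [0,0,-0.1],"turn": 0,"gripper": 0.6},
    {"slide": [0,0,-0.3],"turn": 0.05,"gripper": 0.6},
    {"slide": [0,0,-0.55],"turn": 0.1,"gripper": 0.6},
    {"slide": [0,0,-0.8],"turn": 0.15,"gripper": 0.6},
    {"slide": [0,0,-1],"turn": 0.2,"gripper": 0.6},
  ],
  newtons=25,
)

```text
time_s: 8.82
tcp_pos: [0.4092, -0.2892, 0.2061]
eef_rot: [-179.8, -0.0, -96.2]
contact_force: [1.2, 0.6, -1.1]
gripper_width: 0.0602
gripper_force: 25.0
```

```bash
python3 - <<'E'
from h import *
s=get_state();print(s["tcp_pos"],s["eef_rot"],s["gripper_width"],s["contact_force"])
M=R.from_euler('xyz',[180,0,-96],degrees=True).as_matrix()
print((M.T@(np.array([.46,-.031,.218])-[.407,-.290,.207])/.15).round(3))
E
```

```text
[ 0.40917043 -0.28922558  0.20613576] [-1.79815939e+02 -4.05391127e-02 -9.62453458e+01] 0.06024329505066347 [ 1.15912251  0.55946001 -1.09787562]
[-1.754 -0.171 -0.073]
```

Request:
send_rows(
  moves=[
    {"slide": [-0.15,-0.03,-0.02],"turn": 0,"gripper": 0.6},
    {"slide": [-0.35,-0.07,-0.04],"turn": 0,"gripper": 0.6},
    {"slide": [-0.55,-0.1,-0.06],"turn": 0,"gripper": 0.6},
    {"slide": [-0.75,-0.14,-0.073],"turn": 0,"gripper": 0.6},
    {"slide": [-0.9,-0.171,-0.073],"turn": 0,"gripper": 0.6},
  ],
)

```text
time_s: 9.23
tcp_pos: [0.4491, -0.1557, 0.2149]
eef_rot: [-179.8, 0.0, -96.0]
contact_force: [0.1, -0.5, -1.2]
gripper_width: 0.0604
gripper_force: 25.0
```

Request:
send_rows(
  moves=[
    {"slide": [-0.2,0,0],"turn": 0,"gripper": 0.6},
    {"slide": [-0.4,0,0],"turn": 0,"gripper": 0.6},
    {"slide": [-0.6,0,0],"turn": 0,"gripper": 0.6},
    {"slide": [-0.78,0,0],"turn": 0,"gripper": 0.6},
    {"slide": [-0.854,0,0],"turn": 0,"gripper": 0.6},
  ],
)

```text
time_s: 9.65
tcp_pos: [0.4623, -0.0275, 0.2143]
eef_rot: [-179.9, 0.1, -95.9]
contact_force: [0.8, -0.4, -1.0]
gripper_width: 0.0599
gripper_force: 25.0
```

```bash
python3 - <<'E'
from h import *
c=optics.capture("scene");e=optics.capture("side");s=get_state();print(s["tcp_pos"],s["eef_rot"])
t=s["tcp_pos"];y=np.radians(-6)
L=lambda l:[t[0]+np.cos(y)*l[0]-np.sin(y)*l[1],t[1]+np.sin(y)*l[0]+np.cos(y)*l[1],t[2]-.053+l[2]]
for k in(c,e):
    for l in((0,.049,.061),(0,.07,.06),(0,.049,.087),(0,.049,.034)):
        u=proj(k,L(l)); cv2.circle(k["img"],tuple(int(round(v)) for v in u),1,(255,0,0),-1)
cv2.imwrite('pics/c5.png',np.hstack([cv2.resize(x["img"][110:260,220:350],None,fx=3,fy=3,interpolation=2)for x in(c,e)])[:,:,::-1])
E
```

```text
[ 0.46221025 -0.02845682  0.21407721] [-1.79930028e+02  4.95484473e-02 -9.58806987e+01]
```

View pics/c5.png

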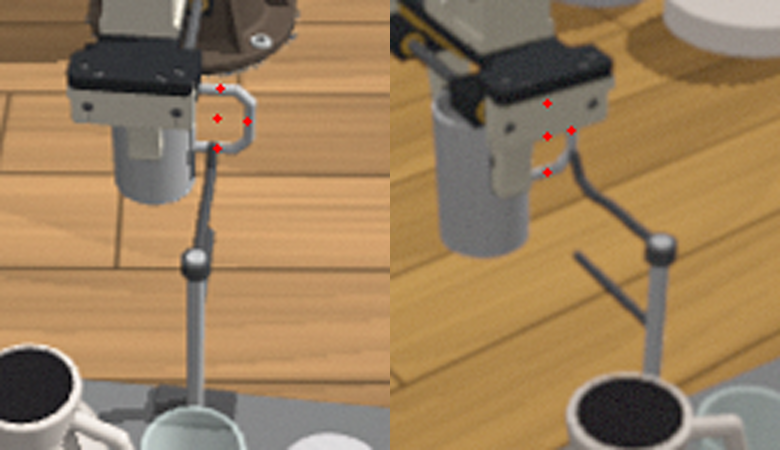

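The model points sit on the real handle, and the loop is in line with the bar. I'll slide it over the tip.

Request:
send_rows(
  moves=[
    {"slide": [0,-0.06,0],"turn": 0,"gripper": 0.6},
    {"slide": [0,-0.12,0],"turn": 0,"gripper": 0.6},
    {"slide": [0,-0.18,0],"turn": 0,"gripper": 0.6},
    {"slide": [0,-0.24,0],"turn": 0,"gripper": 0.6},
    {"slide": [0,-0.28,0],"turn": 0,"gripper": 0.6},
  ],
)

```text
time_s: 10.17
tcp_pos: [0.5051, -0.0354, 0.2131]
eef_rot: [180.0, -0.0, -96.1]
contact_force: [-0.1, 0.5, -2.0]
gripper_width: 0.0605
gripper_force: 25.0
```

Request:
send_rows(
  moves=[
    {"slide": [0,-0.04,0],"turn": 0,"gripper": 0.6},
    {"slide": [0,-0.08,0],"turn": 0,"gripper": 0.6},
    {"slide": [0,-0.12,0],"turn": 0,"gripper": 0.6},
    {"slide": [0,-0.14,0],"turn": 0,"gripper": 0.6},
    {"slide": [0,-0.14,0],"turn": 0,"gripper": 0.6},
  ],
)

```text
time_s: 10.58
tcp_pos: [0.5252, -0.0367, 0.2133]
eef_rot: [180.0, -0.0, -96.0]
contact_force: [-0.6, -0.0, -2.3]
gripper_width: 0.0601
gripper_force: 25.0
```

```bash
python3 - <<'E'
from h import *
c=optics.capture("scene");e=optics.capture("side");s=get_state();print(s["tcp_pos"],s["eef_rot"],s["contact_force"])
cv2.imwrite('pics/c6.png',np.hstack([cv2.resize(x["img"][110:260,220:350],None,fx=3,fy=3,interpolation=2)for x in(c,e)])[:,:,::-1])
E
```

```text
[ 0.52446423 -0.03666816  0.21333452] [ 1.79980329e+02 -1.02089161e-03 -9.60353130e+01] [ 1.07726207  0.43465029 -1.23530544]
```

View pics/c6.png

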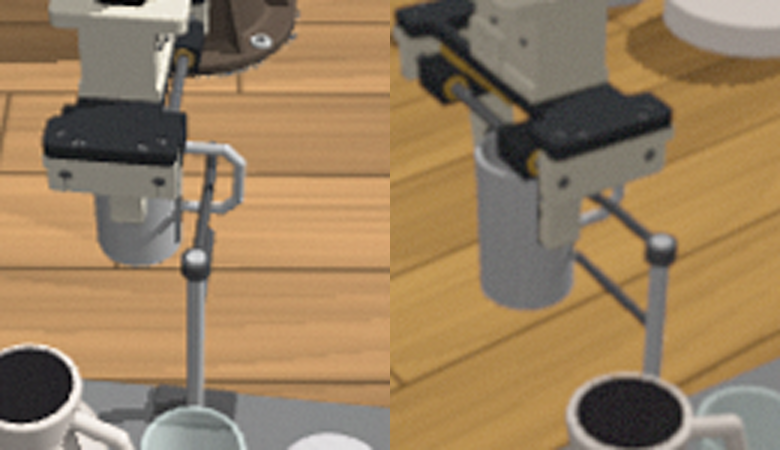

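The bar passes through the handle with no contact force. Lowering until it touches.

Request:
send_rows(
  moves=[
    {"slide": [0,0,0.04],"turn": 0,"gripper": 0.6},
    {"slide": [0,0,0.08],"turn": 0,"gripper": 0.6},
    {"slide": [0,0,0.12],"turn": 0,"gripper": 0.6},
    {"slide": [0,0,0.14],"turn": 0,"gripper": 0.6},
    {"slide": [0,0,0.15],"turn": 0,"gripper": 0.6},
  ],
)

```text
time_s: 11.1
tcp_pos: [0.5241, -0.0367, 0.19]
eef_rot: [179.9, -0.0, -96.0]
contact_force: [0.1, -0.2, -1.6]
gripper_width: 0.0601
gripper_force: 25.0
```

Request:
send_rows(
  moves=[
    {"slide": [0,0,0.005],"turn": 0,"gripper": 0.6},
    {"slide": [0,0,0.01],"turn": 0,"gripper": 0.6},
    {"slide": [0,0,0.015],"turn": 0,"gripper": 0.6},
    {"slide": [0,0,0.02],"turn": 0,"gripper": 0.6},
    {"slide": [0,0,0.02],"turn": 0,"gripper": 0.6},
  ],
)

```text
time_s: 11.52
tcp_pos: [0.5246, -0.0367, 0.1879]
eef_rot: [-180.0, 0.0, -96.0]
contact_force: [-0.6, 0.2, -2.0]
gripper_width: 0.0603
gripper_force: 25.0
```

Request:
send_rows(
  moves=[
    {"slide": [0,0,0.007],"turn": 0,"gripper": 0.6},
    {"slide": [0,0,0.014],"turn": 0,"gripper": 0.6},
    {"slide": [0,0,0.02],"turn": 0,"gripper": 0.6},
    {"slide": [0,0,0.02],"turn": 0,"gripper": 0.6},
    {"slide": [0,0,0.02],"turn": 0,"gripper": 0.6},
  ],
)

```text
time_s: 11.93
tcp_pos: [0.5252, -0.0367, 0.1857]
eef_rot: [-179.9, 0.0, -96.0]
contact_force: [-0.3, 0.6, 4.2]
gripper_width: 0.0601
gripper_force: 25.0
```

Contact. I'll release gently.

Request:
send_rows(
  moves=[
    {"slide": [0,0,0],"turn": 0,"gripper": 0.72},
    {"slide": [0,0,0],"turn": 0,"gripper": 0.76},
    {"slide": [0,0,0],"turn": 0,"gripper": 0.85},
    {"slide": [0,0,0],"turn": 0,"gripper": 0.95},
    {"slide": [0,0,0],"turn": 0,"gripper": 1},
  ],
  newtons=5,
)

```text
time_s: 12.35
tcp_pos: [0.5245, -0.0367, 0.1847]
eef_rot: [180.0, -0.0, -96.0]
contact_force: [-0.0, -1.0, 0.2]
gripper_width: 0.0811
gripper_force: 0.0
```

Request:
send_rows(
  moves=[
    {"slide": [0,0,0],"turn": 0,"gripper": 1},
    {"slide": [0,0,0],"turn": 0,"gripper": 1},
    {"slide": [0,0,0],"turn": 0,"gripper": 1},
    {"slide": [0,0,0],"turn": 0,"gripper": 1},
    {"slide": [0,0,0],"turn": 0,"gripper": 1},
  ],
)

```text
time_s: 12.77
tcp_pos: [0.5246, -0.0367, 0.1849]
eef_rot: [180.0, 0.0, -96.0]
contact_force: [1.0, 0.6, 0.8]
gripper_width: 0.0874
gripper_force: 0.0
```

```bash
python3 - <<'E'
from h import *
c=optics.capture("scene");e=optics.capture("side");s=get_state();print(s["tcp_pos"],s["eef_rot"],s["contact_force"],s["gripper_width"])
cv2.imwrite('pics/c7.png',np.hstack([cv2.resize(x["img"][110:260,220:350],None,fx=3,fy=3,interpolation=2)for x in(c,e)])[:,:,::-1])
E
```

```text
[ 0.52464126 -0.03666612  0.18495101] [-1.79997773e+02  2.65658217e-04 -9.60278019e+01] [-0.10079214  0.02002033  0.13647583] 0.08754285760978556
```

View pics/c7.png

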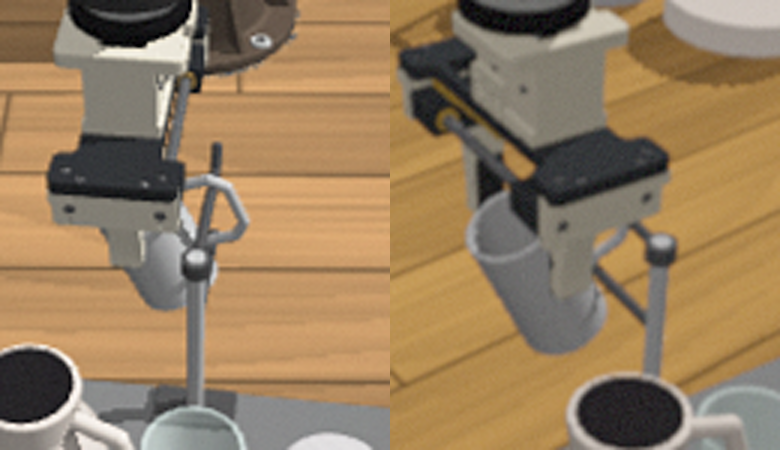

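The mug hangs tilted on the upper bar and leans on the lower one. The open fingers are clear of it. I'll retract straight up.

Request:
send_rows(
  moves=[
    {"slide": [0,0,-0.1],"turn": 0,"gripper": 1},
    {"slide": [0,0,-0.25],"turn": 0,"gripper": 1},
    {"slide": [0,0,-0.45],"turn": 0,"gripper": 1},
    {"slide": [0,0,-0.7],"turn": 0,"gripper": 1},
    {"slide": [0,0,-0.9],"turn": 0,"gripper": 1},
  ],
)

```text
time_s: 13.28
tcp_pos: [0.5247, -0.0369, 0.3224]
eef_rot: [-179.9, -0.0, -96.0]
contact_force: [1.3, -0.0, 1.0]
gripper_width: 0.0876
gripper_force: 0.0
```

Request:
send_rows(
  moves=[
    {"slide": [0.2,0.1,0],"turn": 0,"gripper": 1},
    {"slide": [0.4,0.2,0],"turn": 0,"gripper": 1},
    {"slide": [0.6,0.3,0],"turn": 0,"gripper": 1},
    {"slide": [0.7,0.3,0],"turn": 0,"gripper": 1},
    {"slide": [0.7,0.3,0],"turn": 0,"gripper": 1},
  ],
)

```text
time_s: 13.7
tcp_pos: [0.4677, -0.1385, 0.3205]
eef_rot: [-179.9, -0.0, -96.1]
contact_force: [-0.2, 0.5, -0.5]
gripper_width: 0.0878
gripper_force: 0.0
```

```bash
python3 - <<'E'
from h import *
c=optics.capture("scene");e=optics.capture("side");s=get_state();print(s["tcp_pos"],s["contact_force"])
cv2.imwrite('pics/c8.png',np.hstack([cv2.resize(x["img"][110:310,190:450],None,fx=1.5,fy=1.5,interpolation=2)for x in(c,e)])[:,:,::-1])
E
```

```text
[ 0.46867703 -0.13679814  0.32008531] [-0.69990236  0.66649512  0.16579343]
```

View pics/c8.png

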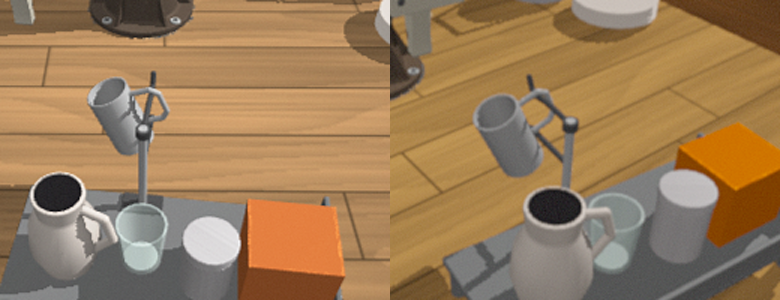

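```bash
python3 - <<'E'
from h import *
c=optics.capture("scene");g=cv2.cvtColor(c["img"],cv2.COLOR_RGB2GRAY)
a=cv2.resize(cv2.cvtColor(cv2.imread('pics/c3.png'),cv2.COLOR_BGR2GRAY)[:,:390],(130,130),interpolation=cv2.INTER_AREA)
b=g[130:260,230:360]
for r in range(27,40,2):
    f=lambda m:(np.where(m[r,50:70]<90)[0]+50).tolist()
    print(r,f(a),f(b))
E
```

```text
27 [] []
29 [59, 60, 61] [61, 62, 63]
31 [59, 60, 61] [61, 62, 63]
33 [59, 60, 61] [60, 61, 62, 63]
35 [59, 60, 61] [60, 61, 62]
37 [59, 60] [60, 61, 62]
39 [58, 59] []
```

```bash
python3 -c "
from h import *
print(order.close_job())"
```

```text
the job is handed in; nothing more can be done
None
```

The hook arm is swung out and the mug hangs at rest on its upper bar; the arm reached its stop (a brief 70 N finger push there), then settled back about 2° when the mug was released, which I left; the jug, glass, tin and bin were not touched, and the job is handed in.

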